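Take the tool caddy off its screw and stand it in the drip tray

ROBOT

A 7-joint arm with a two-finger parallel gripper is mounted at the origin on the work surface. World frame = base frame: x ahead of the robot, y to its left, z up, the work surface at z = 0. Lengths are in m, angles in rad, forces in N, time in s.
With the tool pointing down it reaches from about 0.4 to 0.75 m from the base axis. Payload 19.5 kg.
Tool frame: the origin (TCP) lies between the finger pads; the fingertips stand bot.tcp_to_tips ahead of it and the grasp point (between the pads) lies 6 mm ahead of it (bot.tcp_to_tips is the distance from the TCP to the fingertips, in m); z points along the fingers, y is the line along which they close (so a half turn about z gives the same grasp; the last joint's range is limited). The gripper opens to 85 mm and grips with 20 to 120 N. Pads are 22 mm wide; open, the fingers measure 114 mm over their backs; the gripper's body (76 mm by 85 mm) begins 54 mm behind the grasp point. The pads swing forward as they close: fully open they stand 13 mm farther back than shut.
Start: joints at [-1.376, 0.707, -0.028, 1.485, 0.022, 0.951, -0.075], TCP at [0.135, 0.559, 0.256] pointing down, gripper open.
Joint ranges: [-2.71, 2.71], [-0.32, 2.16], [-1.57, 1.52], [0, 2.45], [-1.46, 4.6], [0, 2.02], [-2.83, 2.83]. Speed limits (rad/s): [1.89, 1.89, 2.57, 2.57, 3.01, 3.01, 3.01].

INTERFACE

Orientations are given as a rotation vector (axis times angle).
In Python, from station import bot gives the robot as it stands. The module is installed in compiled form; this text tells all that it offers.
- The arm moves only by the tool step_arm, never from a script. Its argument "increments" is a list of rows, each a list of 3 entries, a list of its own where there are three numbers: the shift along the world's x, y, z in mm, then the turn about the world's z in units of 8 degrees (1.0 is 8 degrees), then the closure, from -1 (fully open) to 1 (shut), so that 0 is half open. A call has 1 to 20 rows; each row shifts and turns the commanded pose from where the row before left it; what a row does not reach is not made up. A row lasts 1/10 s, in which the tool goes at most 50 mm and 8.59 degrees, less where a joint would pass 70% of its speed; a pose out of reach is approached as far as the arm can. A call with a gripper value outside its range is refused whole. The fingers move at their own pace and stop on an object; "force" is the grip in N (left out, the last holds). Time passes only in rows, so rows that do not move let the fingers close. It gives the time, the measured TCP pose, the force, the opening and the grip force at its end, in the units of the state.
- bot.state(): the state, without advancing time (a new reading comes with each control period).
- bot.get_image(name): name is "side" or "top" or "wrist"; returns (picture, depth): 420x560x3 uint8, blue, green, red; 420x560 float32, m along the optical axis (not along the pixel's ray), 0 where there is no reading.
- bot.camera_params(name): a dict with "fx", "fy", "cx", "cy" (pixels), "R" (3x3) and "t" (3): a world point X has camera coordinates R X + t. Camera axes: x right, y down, z forward; pixel columns grow to the right and rows downward; lengths in m; the calibration is good to about 2 mm. A picture is of the moment at which its call begins: read the wrist's pose just before it. camera_params takes no time and is no camera call; for the wrist camera it gives the pose at the moment of the call.
- bot.close_job(): hands the job in; it is judged then, once.
The state is a dict: "t": time; "joints": joint angles; "joint_vel": joint speeds; "joint_efforts": joint torques, N m; "eef_pos": TCP position; "tcp_rot": TCP orientation; "wrist_force": force on the tool from outside, world axes, zero at the start; "moment": the same for the moment, N m; "width": opening from 0.0 (shut) to 1.0 (fully open); "finger_force": force on a finger pad.
Only numpy, scipy, OpenCV 4.12 (cv2) and the standard library are available. Lean on these libraries where they do the work, as an engineer would, in place of code of your own. Each camera call takes 0.05 s, during which the arm holds its last target. There are 200 camera calls.

TASK

Take the plywood tool caddy down from the hanging board: lift it until its keyhole lies over the screw head, then pull it off without forcing it. Stand it upright and flat in the shallow metal tray, with the roller still in its pocket, setting it down gently rather than dropping it. Leave the flat template hanging on its own screw, and leave the jar and cup where they are.

Things in the scene. Friction and masses are not known exactly. Their poses are not given: they have to be found in the camera images.
- caddy: plywood tool caddy, 0.22 to 0.42 kg, hung by a keyhole on one of the board's two screws (either one). Back plate 10 mm thick (x), 100 mm wide (y), 125 mm high; on top a tab 60 mm wide up to z = 180 mm, which stands free above the board. Origin: underside, middle of the back plate; z up, axes parallel to the board's. It hangs loosely, origin 25 mm above the table, leaning up to about 0.05 rad
- caddy_tab (a point): where to grip the caddy: in the 10 mm thick tab, middle of its thickness and width, 160 mm above the underside, 20 mm below the tab's top and, while it hangs, 35 mm above the board's top edge; axes as the caddy
- caddy_foot (a point): middle of the caddy's flat footprint on its underside, 25 mm towards -x from its origin; the footprint is 60 mm (x) by 100 mm (y): the open pocket, 45 mm high, is on the caddy's front (-x) side and reaches out to x = -55 mm
- keyhole (a point): centre of the 26 mm round hole of the keyhole in the caddy's back plate, 79 mm above the underside; above it a slot 9 mm wide reaches up to z = 106 mm. While it hangs, the screw's shank sits at the slot's top, 24 mm above this point: lifting the caddy 24 mm (20 to 28 mm will do) brings the hole over the screw head
- board: upright white board, 340 mm wide (y), 18 mm thick (x), top edge 150 mm above the table, fixed on two feet. Origin on the table under its middle; it faces its own -x: the caddy pulls off that way, free after 20 mm. Two steel screws at y = +75 and -75 mm, 128 mm up: shank 6 mm thick, 13 mm long to the back of a head 16 mm across, 4 mm thick
- tray: shallow metal tray fixed on the table, outer 100 mm (x) by 160 mm (y), rim 18 mm high, walls and floor 5 mm thick: inside 90 by 150 mm, floor 5 mm above the table. Origin: underside centre. The caddy fits only with its width along the tray's long side, either way round
- roller: dark wooden roller, 30 mm across and 50 mm long, standing loose in the caddy's pocket; origin in the centre of its underside
- template: flat plywood template with the same tab and keyhole as the caddy but no pocket and a waisted lower edge, hanging on the other screw, 150 mm away; origin and axes as the caddy's; leave it alone
- jar: lidded terracotta jar 100 mm across, 128 mm high; origin at underside; leave it alone
- cup: terracotta cup 80 mm across, 95 mm high; origin at underside; leave it alone
Mind the look-alikes: they are no part of the job. Of the things that look like the tray, take the one that is farthest to the robot's left at the start. Of the things shaped like the roller, the wooden one is meant.

How it is judged:
By the outcome, as a careful person would: the job done as asked, in the order asked, and still so for the second after the job is handed in, with the robot touching nothing.
It also fails if it takes over 42 s, if anything falls off the work surface, if the arm or the gripper's body presses on something with over 40 N, if the wrist force passes 120 N, or if a joint passes its speed limit or range.

## Working session

There is one attempt and no reset: what is moved stays moved. The work goes in short steps, Python scripts to look and compute and a tool call to move; the robot and the scene stay as the last step left them, time stands still between calls to the robot, and variables do not carry over. Pictures are saved under pics/ and viewed, at most 10 in all, crops included, and the job is handed in when it is done.

Besides the shell and the picture viewer there is one more tool, called as name(argument=value, ...), one argument or row to a line, values as JSON. step_arm: Moves the arm, as the interface text tells. Its arguments: {"type":"object","properties":{"increments":{"type":"array","items":{"type":"array"}},"force":{"type":"number"}},"required":["increments"]}

```bash
mkdir -p pics
cat > h.py <<'E'
import numpy as np, cv2
from station import bot
def grab(n):
    p=bot.camera_params(n); im,d=bot.get_image(n); return im,d,p
def pts(d,p):
    v,u=np.mgrid[:d.shape[0],:d.shape[1]]
    c=np.stack([(u-p['cx'])/p['fx']*d,(v-p['cy'])/p['fy']*d,d],-1)
    w=(c-np.array(p['t']))@np.array(p['R']); w[d==0]=np.nan; return w
E
python3 - <<'E'
from h import *
s=bot.state();print(s,bot.tcp_to_tips)
for n in['side','top']:
    im,d,p=grab(n);cv2.imwrite(f'pics/{n}0.png',im);np.savez(f'{n}0.npz',im=im,w=pts(d,p));print(n,-np.array(p['R']).T@p['t'],p['fx'], p['R'])
E
```

```text
{'t': 0.0, 'joints': array([-1.37569525,  0.70710618, -0.02763038,  1.4849901 ,  0.02200289,
        0.95089318, -0.07551729]), 'joint_vel': array([ 0.0005805 ,  0.00099271,  0.00031483,  0.00190053, -0.00032886,
       -0.00062197,  0.00100766]), 'joint_efforts': array([ 1.02692622e-03, -8.83195925e+01,  1.23449899e+00, -2.36172777e+01,
        1.68498920e-02,  6.41810402e-03, -1.22511443e-05]), 'eef_pos': array([0.13483151, 0.55872888, 0.25582759]), 'tcp_rot': array([-3.71094382e-01, -3.11949633e+00,  1.71163462e-03]), 'wrist_force': array([-0.13150381, -0.20501137,  1.10295009]), 'moment': array([ 0.0108739 , -0.03117746,  0.00042785]), 'finger_force': 0.0, 'width': 0.9993435320904805} 0.025
side [ 0.49477922 -0.80753371  0.82487848] 468.4329946497224 [[ 0.99704262 -0.07682671 -0.00191748]
 [-0.05329628 -0.67326274 -0.73748003]
 [ 0.0553672   0.73540121 -0.67536622]]
top [ 0.47045648 -0.06826178  1.18331703] 451.73012256652765 [[ 1.83934052e-03 -9.99601710e-01 -2.81609285e-02]
 [-9.98767247e-01 -4.39434984e-04 -4.96366128e-02]
 [ 4.96044681e-02  2.82175117e-02 -9.98370256e-01]]
```

View pics/side0.png

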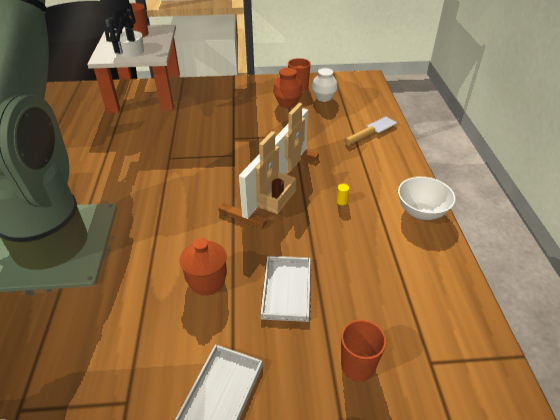

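View pics/top0.png

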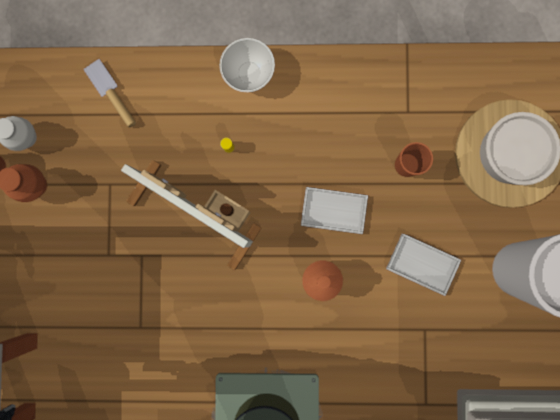

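The top view shows the board running from (123,168) to (247,243). The caddy with its pocket and dark roller is at (225,208), and the template is at about (150,180). Two things could be the tray, at (335,210) and (425,265); the robot's left is image left, so it's the one at (335,210). Two things could be the roller: the yellow cylinder at (226,144), and the dark wooden one in the pocket at (227,210), which is the one meant. The jar is at (322,280) and the cup at (414,159).

Run:
```python
from h import *
z=np.load('top0.npz');w=z['w'];im=z['im']
hsv=cv2.cvtColor(im,cv2.COLOR_BGR2HSV)
white=(hsv[...,1]<70)&(hsv[...,2]>110)
def rect(m,t):
    P=w[m][:,:2].astype(np.float32)*1000
    r=cv2.minAreaRect(P);print(t,len(P),np.round(r[0],1),np.round(r[1],1),round(r[2],2),'z',np.round(np.nanpercentile(w[m][:,2],[5,50,95])*1000,1)); return r
Z=w[...,2]
box=lambda u0,u1,v0,v1:np.pad(np.ones((v1-v0,u1-u0),bool),((v0,420-v1),(u0,560-u1)))
for b,t in((box(295,375,180,240),'trayA'),(box(380,468,228,300),'trayB')):
    rect(b&(Z>.012)&(Z<.025),t+' rim'); rect(b&(Z>.003)&(Z<.025)&white,t+' all')
B=box(115,260,155,255)
rect(B&(Z>.143)&(Z<.157)&white,'board top')
hi=(B&(Z>.165)).astype(np.uint8)
n,l,st,c=cv2.connectedComponentsWithStats(hi)
for i in range(1,n):
    if st[i,4]>8: print(c[i]);rect(l==i,'tab')
rect(box(195,260,185,245)&(Z>.055)&(Z<.085),'pocket')
rect(box(195,260,185,245)&(Z>.06)&(Z<.09),'pocketb')
print('jar',np.nanmax(Z[box(300,345,258,302)]));
crop=im[150:270,110:390];cv2.imwrite('pics/crop0.png',cv2.resize(crop,None,fx=2.8,fy=2.8,interpolation=cv2.INTER_CUBIC))
```

```text
trayA rim 388 [ 550.2 -175.4] [159.9 100.2] 82.08 z [13.2 16.8 20.3]
trayA all 1870 [ 549.3 -174.7] [161.7 102.1] 82.13 z [ 3.3  5.8 18.5]
trayB rim 432 [ 411.5 -402.7] [161.1 100.1] 65.26 z [12.8 17.  21.4]
trayB all 2086 [ 409.7 -404.1] [165.7 101.9] 65.66 z [ 3.3  6.1 18.6]
board top 1093 [552.4 183.6] [340.2  18. ] 58.03 z [146.3 149.3 152.3]
[155.48170732 179.8597561 ]
tab 164 [604.9 238.3] [60.9 10. ] 58.07 z [173.9 203.6 206.7]
[211.75838926 214.8590604 ]
tab 149 [526.6 110.9] [60.6  9.9] 57.93 z [177.4 204.  207. ]
pocket 344 [537.1  88.2] [166.8  67.3] 54.52 z [59.7 70.1 83.6]
pocketb 335 [537.1  88.2] [166.8  67.3] 54.52 z [64.3 70.7 84.5]
jar 0.1312093640897268
```

View pics/crop0.png

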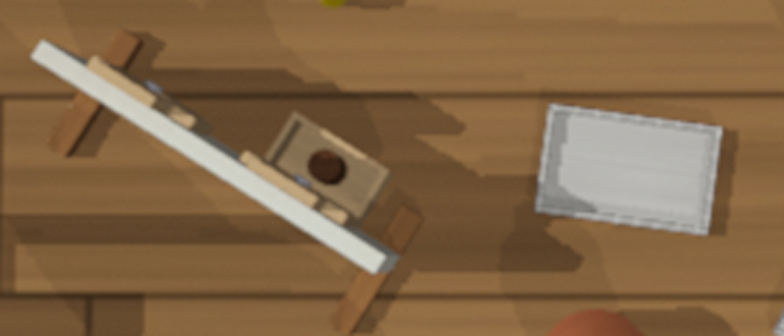

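The crop confirms the choice. The lower-right piece has the pocket with the dark roller (crop px 325,167) and is the caddy. The upper-left piece is the flat template (125,85). The tray is at crop px (628,170). The measured sizes match: tabs 60×10 mm at z≈205, board 340×18 mm, tray 160×100 mm. Next I move above the tab with a turn of −108°.

step_arm(
  increments=[
    [[24.5, -28, 2], -0.85, -1],
    [[24.5, -28, 2], -0.85, -1],
    [[24.5, -28, 2], -0.85, -1],
    [[24.5, -28, 2], -0.85, -1],
    [[24.5, -28, 2], -0.85, -1],
    [[24.5, -28, 2], -0.85, -1],
    [[24.5, -28, 2], -0.85, -1],
    [[24.5, -28, 2], -0.85, -1],
    [[24.5, -28, 2], -0.85, -1],
    [[24.5, -28, 2], -0.85, -1],
    [[24.5, -28, 2], -0.85, -1],
    [[24.5, -28, 2], -0.85, -1],
    [[24.5, -28, 2], -0.85, -1],
    [[24.5, -28, 2], -0.85, -1],
    [[24.5, -28, 2], -0.85, -1],
    [[24.5, -28, 2], -0.85, -1],
    [[0, 0, 0], 0, -1],
    [[0, 0, 0], 0, -1],
  ],
)

```text
t: 1.9
eef_pos: [0.5268, 0.1107, 0.2879]
tcp_rot: [-2.753, -1.514, 0.001]
wrist_force: [0.0, 0.5, -0.6]
width: 0.998
finger_force: 0.0
```

```bash
cat >> h.py <<'E'
from scipy.spatial.transform import Rotation as Ro
def st():
    s=bot.state();M=Ro.from_rotvec(s['tcp_rot']).as_matrix()
    print('t',round(s['t'],2),'p',np.round(s['eef_pos']*1000,1),'yaw_y',round(np.degrees(np.arctan2(M[1,1],M[0,1])),2),'zax',np.round(M[:,2],3),'F',np.round(s['wrist_force'],1),'w',round(s['width'],3),'ff',round(s['finger_force'],1));return s
E
python3 - <<'E'
from h import *
st();im,d,p=grab('wrist');w=pts(d,p);cv2.imwrite('pics/w1.png',im)
m=(w[...,2]>.19)&(w[...,2]<.215)
n,l,s,c=cv2.connectedComponentsWithStats(m.astype(np.uint8))
for i in range(1,n):
    if s[i,4]>100:
        P=w[l==i];print(c[i],s[i,4],cv2.minAreaRect(P[:,:2].astype(np.float32)*1000),np.median(P[:,2]))
E
```

```text
t 1.9 p [526.8 110.7 287.9] yaw_y -32.39 zax [-0.001 -0.    -1.   ] F [ 0.   0.5 -0.6] w 0.998 ff 0.0
[273.94704992  18.7806354 ] 661 ((594.6572875976562, 223.03213500976562), (17.619979858398438, 9.973487854003906), 58.17609405517578) 0.20417567351731544
[276.73540146 215.08576642] 1096 ((527.2999267578125, 114.02593231201172), (59.921260833740234, 9.581271171569824), 57.62853240966797) 0.2042990118198433
```

View pics/w1.png

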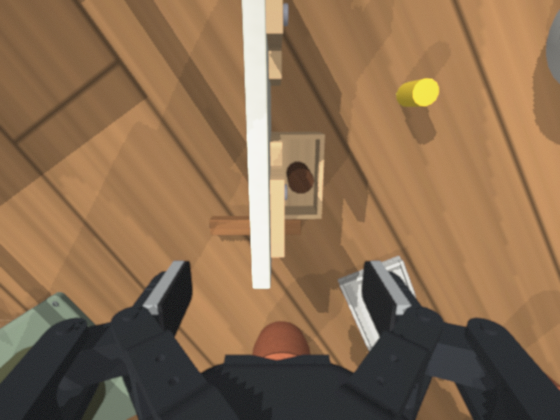

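The wrist picture shows the caddy tab at (277,215), between the fingers, with the pocket and roller at (300,178). The template tab is at (274,19). The wrist estimate agrees with the top view within 3 mm, so I descend and close.

step_arm(
  increments=[
    [[0, 1, -17], 0, -1],
    [[0, 0, -20], 0, -1],
    [[0, 0, -20], 0, -1],
    [[0, 0, -20], 0, -1],
    [[0, 0, -20], 0, -0.5],
    [[0, 0, 0], 0, 0],
    [[0, 0, 0], 0, 0.2],
    [[0, 0, 0], 0, 0.4],
    [[0, 0, 0], 0, 0.5],
    [[0, 0, 0], 0, 0.6],
    [[0, 0, 0], 0, 0.7],
    [[0, 0, 0], 0, 0.8],
    [[0, 0, 0], 0, 1],
    [[0, 0, 0], 0, 1],
    [[0, 0, 0], 0, 1],
    [[0, 0, 0], 0, 1],
  ],
  force=50,
)

```text
t: 3.55
eef_pos: [0.527, 0.1119, 0.1915]
tcp_rot: [2.753, 1.514, 0.001]
wrist_force: [0.1, 0.3, 5.1]
width: 0.113
finger_force: 49.0
```

Run:
```python
from h import *
st()
```

```text
t 3.55 p [527.  111.9 191.5] yaw_y -32.38 zax [ 0.  0. -1.] F [0.1 0.3 5.1] w 0.113 ff 49.0
```

step_arm(
  increments=[
    [[0, 0, 4], 0, 1],
    [[0, 0, 4], 0, 1],
    [[0, 0, 4], 0, 1],
    [[0, 0, 4], 0, 1],
    [[0, 0, 4], 0, 1],
    [[0, 0, 4], 0, 1],
    [[0, 0, 0], 0, 1],
    [[0, 0, 0], 0, 1],
  ],
)

```text
t: 4.35
eef_pos: [0.5269, 0.112, 0.2153]
tcp_rot: [-2.752, -1.514, -0.0]
wrist_force: [-0.0, -0.3, -3.3]
width: 0.109
finger_force: 48.7
```

Run:
```python
from h import *
st();im,d,p=grab('top');w=pts(d,p)
m=np.zeros(im.shape[:2],bool);m[150:270,110:270]=1
Z=w[...,2];print('tab tops visible?')
im2,d2,p2=grab('side');cv2.imwrite('pics/s2.png',cv2.resize(im2[80:240,190:350],(640,640),interpolation=cv2.INTER_CUBIC)[:600])
```

```text
t 4.35 p [526.9 112.  215.3] yaw_y -32.37 zax [-0.  0. -1.] F [-0.  -0.3 -3.3] w 0.109 ff 48.7
tab tops visible?
```

View pics/s2.png

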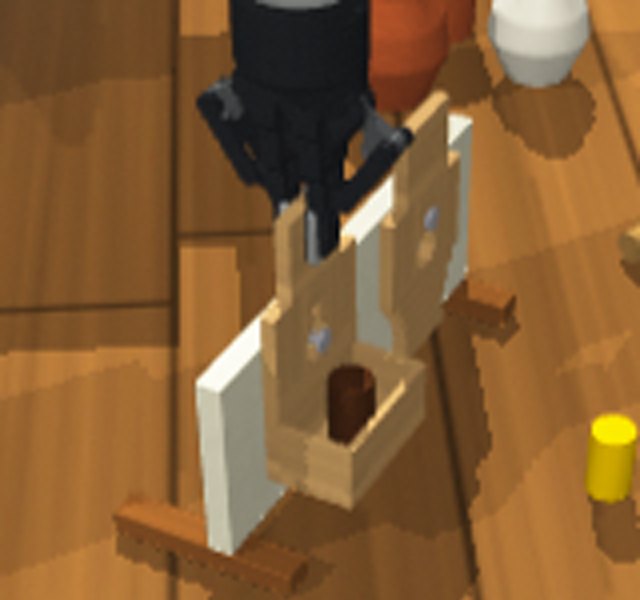

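In the side crop the screw head at (319,337) sits in the round hole, the roller stands in the pocket at (350,400), and the wrist force is −3.3 N, so the gripper carries the caddy alone. I pull off along the board normal in small steps.

step_arm(
  increments=[
    [[2.5, -1.6, 0], 0, 1],
    [[2.5, -1.6, 0], 0, 1],
    [[2.5, -1.6, 0], 0, 1],
    [[0, 0, 0], 0, 1],
  ],
)

```text
t: 4.85
eef_pos: [0.5347, 0.1068, 0.2152]
tcp_rot: [2.753, 1.514, -0.0]
wrist_force: [0.0, -0.1, -3.4]
width: 0.115
finger_force: 48.7
```

step_arm(
  increments=[
    [[3.4, -2.1, 0], 0, 1],
    [[3.4, -2.1, 0], 0, 1],
    [[3.4, -2.1, 0], 0, 1],
    [[3.4, -2.1, 0], 0, 1],
    [[3.4, -2.1, 0], 0, 1],
    [[3.4, -2.1, 0], 0, 1],
    [[3.4, -2.1, 0], 0, 1],
    [[3.4, -2.1, 0], 0, 1],
    [[3.4, -2.1, 0], 0, 1],
    [[3.4, -2.1, 0], 0, 1],
    [[3.4, -2.1, 0], 0, 1],
    [[0, 0, 0], 0, 1],
  ],
)

```text
t: 6.05
eef_pos: [0.5721, 0.0836, 0.2152]
tcp_rot: [2.753, 1.514, 0.0]
wrist_force: [0.3, 0.6, -4.0]
width: 0.11
finger_force: 48.7
```

Run:
```python
from h import *
s=st()
im,d,p=grab('top');w=pts(d,p);cv2.imwrite('pics/t3.png',im)
im2,d2,p2=grab('side');w2=pts(d2,p2);cv2.imwrite('pics/s3.png',im2);np.savez('n3.npz',w=w,im=im,w2=w2,im2=im2)
# caddy frame about tcp: offsets along n,e
a=np.radians(-32.3);n=np.array([np.cos(a),np.sin(a)]);e=np.array([-n[1],n[0]])
c=s['eef_pos']
for nm,W in(('top',w),('side',w2)):
    Q=W-c;N=Q[...,:2]@n*1000;E=Q[...,:2]@e*1000;Z=W[...,2]*1000
    m=(abs(E)<54)&(N>-12)&(N<65)&(Z>30)&(Z<185)
    pk=m&(N>10)&(Z>80)
    print(nm,m.sum(),'N',np.percentile(N[m],[1,99]),'E',np.percentile(E[m],[.5,99.5]))
    f=m&(N<12)&(N>2)&(Z>110)   # front face of plate
    if f.sum()>30:
        A=np.c_[Z[f],E[f],np.ones(f.sum())];print('plate front: tilt,yaw,N@z0',np.linalg.lstsq(A,N[f],rcond=None)[0],f.sum())
    t=m&(N>47)&(Z<120)
    fr=m&(N>44)
    if fr.sum()>30: print('front wall N,Ztop',np.percentile(N[fr],[50,95]),np.percentile(Z[fr],[2,50,98]))
```

```text
t 6.05 p [572.1  83.6 215.2] yaw_y -32.39 zax [ 0. -0. -1.] F [ 0.3  0.6 -4. ] w 0.11 ff 48.7
top 575 N [-5.14147422 53.41218923] E [-51.44792309  16.30700526]
front wall N,Ztop [49.02518913 53.32774034] [52.36840407 82.02075521 95.05511925]
side 1749 N [-4.51052889 56.0172297 ] E [-50.01009396  52.03310105]
plate front: tilt,yaw,N@z0 [3.55718948e-03 4.74778437e-03 4.59563508e+00] 449
front wall N,Ztop [54.74730516 56.01355177] [49.59722445 76.25124517 95.71531026]
```

View pics/s3.png

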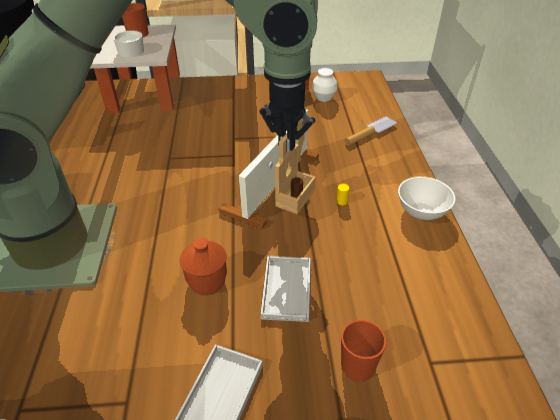

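The side view shows the caddy free of the screw at (293,180), straight (tilt under 0.005), with the roller inside at (296,187). The caddy sits centred on the TCP: E ±50, front wall at N=55, underside z≈49. Its foot goes to the tray centre (550,−175), which puts the TCP at (525,−172) with a +24.5° turn.

step_arm(
  increments=[
    [[0, 0, 8], 0, 1],
    [[0, -4, 10], 0, 1],
    [[-1, -8, 6], 0.06, 1],
    [[-3, -16, 0], 0.2, 1],
    [[-3.6, -19, 0], 0.24, 1],
    [[-3.6, -19, 0], 0.24, 1],
    [[-3.6, -19, 0], 0.24, 1],
    [[-3.6, -19, 0], 0.24, 1],
    [[-3.6, -19, 0], 0.24, 1],
    [[-3.6, -19, 0], 0.24, 1],
    [[-3.6, -19, 0], 0.24, 1],
    [[-3.6, -19, 0], 0.24, 1],
    [[-3.6, -19, 0], 0.24, 1],
    [[-3.6, -19, 0], 0.24, 1],
    [[-3.5, -18, 0], 0.24, 1],
    [[-2.4, -13, 0], 0.1, 1],
    [[-1, -6.4, 0], 0.06, 1],
    [[0, 0, 0], 0, 1],
    [[0, 0, 0], 0, 1],
  ],
)

```text
t: 8.05
eef_pos: [0.525, -0.1708, 0.2394]
tcp_rot: [-2.369, -2.063, -0.0]
wrist_force: [0.3, 0.7, -3.0]
width: 0.109
finger_force: 48.8
```

Run:
```python
from h import *
s=st()
im2,d2,p2=grab('side');w=pts(d2,p2);cv2.imwrite('pics/s4.png',im2[100:400,150:450])
a=np.radians(-7.9);n=np.array([np.cos(a),np.sin(a)]);e=np.array([-n[1],n[0]])
Q=w-s['eef_pos'];N=Q[...,:2]@n*1000;E=Q[...,:2]@e*1000;Z=w[...,2]*1000
m=(abs(E)<56)&(N>-12)&(N<65)&(Z>55)&(Z<200)
print('N',np.percentile(N[m],[1,99]),'E',np.percentile(E[m],[.5,99.5]),'Zmin',np.percentile(Z[m],[.2,1]))
f=m&(N<12)&(N>2)&(Z>130);print(np.linalg.lstsq(np.c_[Z[f],E[f],np.ones(f.sum())],N[f],rcond=None)[0])
# tray rim via side, from first picture
q=np.load('side0.npz')['w'];z=q[...,2]
r=(z>.012)&(z<.022)&(abs(q[...,0]-.55)<.07)&(abs(q[...,1]+.175)<.1)
print('tray side',cv2.minAreaRect(q[r][:,:2].astype(np.float32)*1000))
```

```text
t 8.05 p [ 525.  -170.8  239.4] yaw_y -7.88 zax [ 0.  0. -1.] F [ 0.3  0.7 -3. ] w 0.109 ff 48.8
N [-4.12267363 54.71073394] E [-49.56663786  51.95690602] Zmin [72.91159794 75.03316488]
[3.36675747e-03 2.24468090e-02 4.54519882e+00]
tray side ((552.7772827148438, -172.73818969726562), (165.3838653564453, 99.95500183105469), 81.90713500976562)
```

View pics/s4.png

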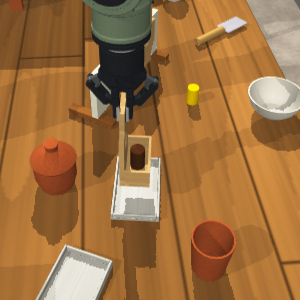

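The crop shows the caddy over the tray with the roller still in the pocket at (137,157). Its underside is at z≈73, against a floor at 5. I descend quickly at first, then slowly.

step_arm(
  increments=[
    [[1, 0, -6], 0, 1],
    [[0, 0, -10], 0, 1],
    [[0, 0, -12], 0, 1],
    [[0, 0, -12], 0, 1],
    [[0, 0, -10], 0, 1],
    [[0, 0, -6], 0, 1],
    [[0, 0, -3], 0, 1],
    [[0, 0, -2], 0, 1],
    [[0, 0, -2], 0, 1],
    [[0, 0, -1], 0, 1],
    [[0, 0, 0], 0, 1],
    [[0, 0, 0], 0, 1],
  ],
)

```text
t: 9.3
eef_pos: [0.5259, -0.1714, 0.1754]
tcp_rot: [2.369, 2.063, 0.0]
wrist_force: [0.3, 0.8, -3.4]
width: 0.11
finger_force: 48.8
```

Underside is about 4 mm above the floor, so I go on in 1 mm steps and watch the force.

step_arm(
  increments=[
    [[0, 0, -1], 0, 1],
    [[0, 0, -1], 0, 1],
    [[0, 0, -1], 0, 1],
    [[0, 0, 0], 0, 1],
  ],
)

```text
t: 9.7
eef_pos: [0.5258, -0.1714, 0.1721]
tcp_rot: [-2.369, -2.063, 0.0]
wrist_force: [-0.4, 0.5, -3.2]
width: 0.114
finger_force: 48.8
```

step_arm(
  increments=[
    [[0, 0, -0.5], 0, 1],
    [[0, 0, -0.5], 0, 1],
    [[0, 0, 0], 0, 1],
  ],
)

```text
t: 10.0
eef_pos: [0.5258, -0.1714, 0.1719]
tcp_rot: [2.369, 2.063, 0.0]
wrist_force: [-4.2, 0.6, 10.5]
width: 0.111
finger_force: 50.9
```

Contact came at the expected height (10.5 N). I release slowly, then rise.

step_arm(
  increments=[
    [[0, 0, 0], 0, 0.8],
    [[0, 0, 0], 0, 0.7],
    [[0, 0, 0], 0, 0.6],
    [[0, 0, 0], 0, 0.4],
    [[0, 0, 0], 0, 0.2],
    [[0, 0, 0], 0, 0],
    [[0, 0, 0], 0, -0.2],
    [[0, 0, 0], 0, -0.3],
    [[0, 0, 0], 0, -0.3],
  ],
  force=20,
)

```text
t: 10.9
eef_pos: [0.5259, -0.1714, 0.1713]
tcp_rot: [-2.369, -2.063, 0.0]
wrist_force: [-0.8, -1.2, -0.0]
width: 0.649
finger_force: 0.0
```

step_arm(
  increments=[
    [[0, 0, 5], 0, -0.3],
    [[0, 0, 10], 0, -0.3],
    [[0, 0, 20], 0, -0.3],
    [[0, 0, 25], 0, -0.3],
    [[0, 0, 25], 0, -0.3],
    [[0, 0, 25], 0, -0.3],
    [[-10, 0, 20], 0, -0.3],
    [[-20, 10, 10], 0, -0.3],
    [[-30, 20, 0], 0, -0.3],
    [[-30, 30, 0], 0, -0.3],
    [[-30, 40, 0], 0, -0.3],
    [[-20, 40, 0], 0, -0.3],
    [[0, 40, 0], 0, -0.3],
    [[0, 30, 0], 0, -0.3],
    [[0, 0, 0], 0, -0.3],
    [[0, 0, 0], 0, -0.3],
  ],
)

```text
t: 12.5
eef_pos: [0.3859, 0.0388, 0.3118]
tcp_rot: [2.368, 2.064, 0.001]
wrist_force: [0.0, -0.5, 0.3]
width: 0.651
finger_force: 0.0
```

Run:
```python
from h import *
s=st()
im,d,p=grab('top');w=pts(d,p)
im2,d2,p2=grab('side');w2=pts(d2,p2)
cv2.imwrite('pics/e.png',np.hstack([cv2.resize(im[130:330,100:450],(460,263)),cv2.resize(im2[80:380,150:430],(280,300))[:263]]))
c=np.array([.5515,-.174]);a=np.radians(-7.9);n=np.array([np.cos(a),np.sin(a)]);e=np.array([-n[1],n[0]])
for W in(w,w2):
    N=(W[...,:2]-c)@n*1000;E=(W[...,:2]-c)@e*1000;Z=W[...,2]*1000
    m=(abs(E)<65)&(abs(N)<40)&(Z>28)
    print('N',np.percentile(N[m],[1,99]),'E',np.percentile(E[m],[.5,99.5]),'Zmax',np.percentile(Z[m],99))
    f=m&(Z>40)&(Z<53)&(N>10);print('pocket rim z',np.percentile(Z[f],[50,95]))
    t=m&(Z>178);print('tab',cv2.minAreaRect(W[t][:,:2].astype(np.float32)*1000),np.median(Z[t]))
    f=m&(N<-17)&(N>-23)&(Z>70)&(Z<175)
    if f.sum()>50: print('tilt',np.linalg.lstsq(np.c_[Z[f],E[f],np.ones(f.sum())],N[f],rcond=None)[0])
```

```text
t 12.5 p [385.9  38.8 311.8] yaw_y -7.83 zax [ 0.001  0.    -1.   ] F [ 0.  -0.5  0.3] w 0.651 ff 0.0
N [-32.99037419  26.83920288] E [-51.17446936  48.77489826] Zmax 187.28963272291276
pocket rim z [49.23497603 52.20467729]
tab ((523.8741455078125, -171.31126403808594), (59.94423294067383, 10.039651870727539), 82.18804168701172) 184.46211535004988
N [-30.15225805  28.81365385] E [-50.65001935  50.56296968] Zmax 186.4724013970918
pocket rim z [49.41723763 51.97422066]
tab ((526.1734008789062, -170.79827880859375), (62.57090759277344, 10.042250633239746), 82.14339447021484) 184.89425097864265
tilt [ 7.03164475e-04  8.10946565e-03 -2.10190681e+01]
```

View pics/e.png

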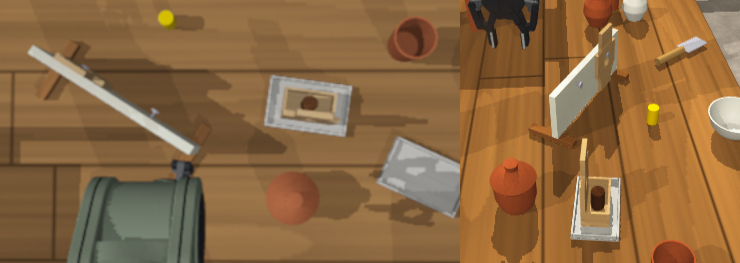

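The caddy stands upright and flat in the tray (top part px 308,103): tab top 185 mm, pocket rim 50 mm, tilt under 0.001. The roller is in its pocket, the template still hangs at (75,65), the jar and cup haven't moved, and the gripper is clear.

```bash
python3 -c "
from station import bot
print(bot.close_job())"
```

```text
the job is handed in; nothing more can be done
None
```

The caddy stands upright and flat in the left tray with the roller in its pocket, the template still hangs, the jar and cup were left alone, and the job was handed in at about 12.6 s.

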